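# Sort the dosing cups into their rows

### The job

Put the three loose steel dosing cups away in the black two-row tray: each goes upright into the row that already holds a cup of its own size, standing flat on the tray's floor. Set them down gently rather than dropping them, and leave the two cups already in the tray, the glass cup, the white pourer and the tamping stand as they are.

Things in the scene. Friction and masses are not known exactly. Their poses are not given: they have to be found in the camera images.
- tray: Fixed black tray with grey rims, 270 mm long (x) by 188 mm wide (y), turned a little. Floor 5 mm thick; rim and one lengthwise divider, 4 mm thick, tops 12 mm above the counter, make two rows along its x, each 262 x 88 mm inside. A row takes three cups; one already stands at its far end (about x = +85 mm). Which row is for which size changes. Origin: centre of its underside.
- row_left (a point): Centre of the tray row on the +y side, on the tray's floor (tray x = 0, y = +46 mm, z = 5 mm).
- row_right (a point): Centre of the tray row on the -y side, on the tray's floor (tray x = 0, y = -46 mm, z = 5 mm).
- row_large_cup: Open straight-sided steel dosing cup of the larger size: 54 mm outer diameter, 60 mm tall, 3 mm wall, about 110 g. Origin: centre of its underside; z up through the mouth. Already stands in the tray and marks the row of the larger cups; stays there.
- row_small_cup: Open straight-sided steel dosing cup of the smaller size: 44 mm outer diameter, 40 mm tall, 3 mm wall, about 70 g. Origin: centre of its underside; z up through the mouth. Already stands in the tray and marks the row of the smaller cups; stays there.
- large_cup_a: Open straight-sided steel dosing cup of the larger size: 54 mm outer diameter, 60 mm tall, 3 mm wall, about 110 g. Origin: centre of its underside; z up through the mouth. Loose, upright on the counter.
- large_cup_b: Open straight-sided steel dosing cup of the larger size: 54 mm outer diameter, 60 mm tall, 3 mm wall, about 110 g. Origin: centre of its underside; z up through the mouth. Loose, upright on the counter.
- small_cup: Open straight-sided steel dosing cup of the smaller size: 44 mm outer diameter, 40 mm tall, 3 mm wall, about 70 g. Origin: centre of its underside; z up through the mouth. Loose, upright on the counter.
- glass_cup: Bystander: smoke-tinted glass cup, 85 mm tall, 72 mm wide at the mouth. Origin: centre of its underside.
- pourer: Bystander: matte white ceramic pourer, 95 mm tall, 88 mm body diameter, spout and handle reach 82 mm along its -x and 73 mm along its +x. Origin: centre of its underside.
- tamping_stand: Bystander, fixed: black plastic tamping stand, 100 (x) by 120 (y) mm, 62 mm tall. Origin: centre of its underside.
Mind the look-alikes: they are no part of the job. What is shaped like the large_cup_a but yellow is not meant.

How it is judged:
At the end, for the whole second after the job is handed in: All five dosing cups stand upright (within about 6 degrees), at rest and flat on the tray's floor, each with its centre within 31 mm of the centre line of its row: the three larger cups in one row and the two smaller in the other, the two first cups still in their own rows ((((y of row_large_cup in the frame of tray between 0.015 and 0.077 m and x of row_large_cup in the frame of tray between -0.12 and 0.12 m and z of row_large_cup in the frame of tray between 0.001 and 0.009 m and angle between row_large_cup's own z axis and vertical below 0.1 rad and linear speed of row_large_cup below 0.03 m/s) and (y of large_cup_a in the frame of tray between 0.015 and 0.077 m and x of large_cup_a in the frame of tray between -0.12 and 0.12 m and z of large_cup_a in the frame of tray between 0.001 and 0.009 m and angle between large_cup_a's own z axis and vertical below 0.1 rad and linear speed of large_cup_a below 0.03 m/s) and (y of large_cup_b in the frame of tray between 0.015 and 0.077 m and x of large_cup_b in the frame of tray between -0.12 and 0.12 m and z of large_cup_b in the frame of tray between 0.001 and 0.009 m and angle between large_cup_b's own z axis and vertical below 0.1 rad and linear speed of large_cup_b below 0.03 m/s) and (y of row_small_cup in the frame of tray between -0.077 and -0.015 m and x of row_small_cup in the frame of tray between -0.12 and 0.12 m and z of row_small_cup in the frame of tray between 0.001 and 0.009 m and angle between row_small_cup's own z axis and vertical below 0.1 rad and linear speed of row_small_cup below 0.03 m/s) and (y of small_cup in the frame of tray between -0.077 and -0.015 m and x of small_cup in the frame of tray between -0.12 and 0.12 m and z of small_cup in the frame of tray between 0.001 and 0.009 m and angle between small_cup's own z axis and vertical below 0.1 rad and linear speed of small_cup below 0.03 m/s)) or ((y of row_large_cup in the frame of tray between -0.077 and -0.015 m and x of row_large_cup in the frame of tray between -0.12 and 0.12 m and z of row_large_cup in the frame of tray between 0.001 and 0.009 m and angle between row_large_cup's own z axis and vertical below 0.1 rad and linear speed of row_large_cup below 0.03 m/s) and (y of large_cup_a in the frame of tray between -0.077 and -0.015 m and x of large_cup_a in the frame of tray between -0.12 and 0.12 m and z of large_cup_a in the frame of tray between 0.001 and 0.009 m and angle between large_cup_a's own z axis and vertical below 0.1 rad and linear speed of large_cup_a below 0.03 m/s) and (y of large_cup_b in the frame of tray between -0.077 and -0.015 m and x of large_cup_b in the frame of tray between -0.12 and 0.12 m and z of large_cup_b in the frame of tray between 0.001 and 0.009 m and angle between large_cup_b's own z axis and vertical below 0.1 rad and linear speed of large_cup_b below 0.03 m/s) and (y of row_small_cup in the frame of tray between 0.015 and 0.077 m and x of row_small_cup in the frame of tray between -0.12 and 0.12 m and z of row_small_cup in the frame of tray between 0.001 and 0.009 m and angle between row_small_cup's own z axis and vertical below 0.1 rad and linear speed of row_small_cup below 0.03 m/s) and (y of small_cup in the frame of tray between 0.015 and 0.077 m and x of small_cup in the frame of tray between -0.12 and 0.12 m and z of small_cup in the frame of tray between 0.001 and 0.009 m and angle between small_cup's own z axis and vertical below 0.1 rad and linear speed of small_cup below 0.03 m/s)))); the robot touches nothing.
It fails at once if a cup that was already in the tray is shifted more than 20 mm or tipped (distance of any of row_large_cup, row_small_cup from where it was at the start of the episode above 0.02 m or angle between any of row_large_cup, row_small_cup's own z axis and vertical above 0.4 rad).
It fails at once if the glass cup or the pourer is shifted more than 20 mm or tipped (distance of any of glass_cup, pourer from where it was at the start of the episode above 0.02 m or angle between any of glass_cup, pourer's own z axis and vertical above 0.3 rad).
It fails at once if the tamping stand is struck (over 10 N) (contact force between tamping_stand and anything else above 10 N).
It fails at once if a cup is dropped: it falls free of the fingers faster than 0.7 m/s (a fall of some 25 mm) ((linear speed of large_cup_a above 0.7 m/s and contact force between the fingers and large_cup_a below 0.01 N) or (linear speed of large_cup_b above 0.7 m/s and contact force between the fingers and large_cup_b below 0.01 N) or (linear speed of small_cup above 0.7 m/s and contact force between the fingers and small_cup below 0.01 N)).
It also fails if it takes over 67 s, if anything falls off the work surface, if the arm or the gripper's body presses on something with over 40 N, if the wrist force passes 120 N, or if a joint passes its speed limit or range.

### The arm

A 7-joint arm with a two-finger parallel gripper is mounted at the origin on the work surface. World frame = base frame: x ahead of the robot, y to its left, z up, the work surface at z = 0. Lengths are in m, angles in rad, forces in N, time in s.
With the tool pointing down it reaches from about 0.4 to 0.9 m from the base axis. Payload 5.6 kg.
Tool frame: the origin (TCP) lies on the centre line of the jaws, within the pads' length; the fingertips stand bot.tcp_to_tips ahead of it and the grasp point (between the pads) lies 5 mm behind it (bot.tcp_to_tips is the distance from the TCP to the fingertips, in m); z points along the fingers, y is the line along which they close (so a half turn about z gives the same grasp; the last joint's range is limited). The gripper opens to 92 mm and grips with 3 to 60 N. Pads are 20 mm wide; open, the fingers measure 128 mm over their backs; the gripper's body (75 mm by 189 mm) begins 69 mm behind the grasp point.
Start: joints at [1.104, 0.468, -0.012, 1.603, 0.006, 1.071, -0.056], TCP at [0.267, -0.593, 0.229] pointing down, gripper open.
Joint ranges: [-2.53, 2.53], [-0.31, 2.02], [-1.57, 1.55], [0.28, 2.44], [-1.29, 4.43], [0.15, 1.84], [-2.92, 2.92]. Speed limits (rad/s): [2.57, 2.57, 3.14, 3.14, 3.14, 3.14, 3.14].

### API

Orientations are given as a unit quaternion [x, y, z, w].
In Python, from bench import status, read_camera, bot gives the robot as it stands. The module is installed in compiled form; this text tells all that it offers.
- The arm moves only by the tool play_rows, never from a script. Its argument "plan" is one flat list of numbers, 5 for each row, row after row: the shift along the tool's x, y, z in units of 0.08 m (1.0 is 0.08 m), then the turn about the tool's z in units of pi/4 rad (1.0 is pi/4 rad), then the opening, from -1 (shut) to 1 (fully open). In form: [x, y, z, roll, claw, x, y, z, roll, claw, ...]. A call has exactly 10 rows; each row is the pose to reach, as a shift and turn from the pose commanded when the call began, along the tool's axes at that moment; what a row does not reach only later rows make up. A row lasts 1/8 s, in which the tool goes at most 62.5 mm and 10.7 degrees, less where a joint would pass 70% of its speed; a pose out of reach is approached as far as the arm can. A call with a number of a shift or a turn outside -1 to 1 is refused whole. A call with a gripper value outside its range is refused whole. The fingers move at their own pace and stop on an object; "squeeze" is the grip in N (left out, the last holds). Time passes only in rows, so rows that repeat a pose let the fingers close, or fill a call up. It gives the time, the measured TCP pose, the force, the opening and the grip force at its end, in the units of the state.
- status.get_state(): the state, without advancing time (a new reading comes with each control period).
- read_camera(name): name is "scene" or "top" or "wrist"; returns a dict with "img" (400x640x3 uint8, red, green, blue), "fx", "fy", "cx", "cy" (pixels), "R" (3x3) and "t" (3): a world point X has camera coordinates R X + t; the wrist camera has in their place "T_tool_cam" (4x4, takes a point from camera to tool coordinates, whose origin is the TCP and whose axes are the flange's). Camera axes: x right, y down, z forward; pixel columns grow to the right and rows downward; lengths in m; the calibration is good to about 2 mm. A picture is of the moment at which its call begins: read the wrist's pose just before it. There is no depth.
- bot.hand_in(): hands the job in; it is judged then, once.
The state is a dict: "time_s": time; "joint_positions": joint angles; "qvel": joint speeds; "joint_efforts": joint torques, N m; "position": TCP position; "tcp_rot": TCP orientation; "wrist_force": force on the tool from outside, world axes, zero at the start; "moment": the same for the moment, N m; "finger_gap": finger opening in m; "finger_force": force on a finger pad.
Only numpy, scipy, OpenCV 4.12 (cv2) and the standard library are available. Lean on these libraries where they do the work, as an engineer would, in place of code of your own. Each camera call takes 0.05 s, during which the arm holds its last target. There are 200 camera calls.

## Working session

There is one attempt and no reset: what is moved stays moved. The work goes in short steps, Python scripts to look and compute and a tool call to move; the robot and the scene stay as the last step left them, time stands still between calls to the robot, and variables do not carry over. Pictures are saved under pics/ and viewed, at most 10 in all, crops included, and the job is handed in when it is done.

Besides the shell and the picture viewer there is one more tool, called after "Request:" by a JSON object that holds its "fn" and its "kwargs", one argument or row to a line. play_rows: Moves the arm, as the interface text tells. Its arguments: {"type":"object","properties":{"plan":{"type":"array"},"squeeze":{"type":"number"}},"required":["plan"]}

```bash
mkdir -p pics
python3 - <<'E'
from bench import status, read_camera, bot
import cv2,numpy as np
s=status.get_state();print(s,bot.tcp_to_tips)
for n in("top","scene"):
    c=read_camera(n);cv2.imwrite(f"pics/{n}0.png",c["img"][:,:,::-1]);print(n,c["fx"],c["fy"],c["cx"],c["cy"],c["R"],c["t"])
E
```

```text
{'time_s': 0.0, 'joint_positions': array([ 1.10397197,  0.468368  , -0.01157202,  1.60360621,  0.00599728,
        1.07135368, -0.05625894]), 'qvel': array([-7.74144746e-04, -8.86662896e-05,  5.30403652e-04, -9.51294411e-04,
        7.15742625e-04, -1.96899263e-04,  9.49070368e-04]), 'joint_efforts': array([-2.11348870e-04, -5.20570564e+01, -1.26077357e-02, -2.43741810e+01,
       -5.66110841e-02,  1.73054432e-02,  1.58044604e-04]), 'position': array([ 0.26701325, -0.59203588,  0.22765345]), 'tcp_rot': array([ 9.77635608e-01,  2.10304291e-01, -2.42632568e-04, -8.15244536e-04]), 'wrist_force': array([ 0.08691692, -0.59957677, -0.10947589]), 'moment': array([ 0.00632404, -0.02618751,  0.02166376]), 'finger_force': 0.0, 'finger_gap': 0.09201982359521087} 0.014
top 441.46630716200116 441.46630716200116 321.8366245274253 197.14090290076396 [[ 0.03642249 -0.9993248  -0.0048325 ]
 [-0.97872347 -0.03469369 -0.20222939]
 [ 0.20192518  0.01209538 -0.97932626]] [0.00873095 0.57454707 1.40823505]
scene 420.58661802922785 420.58661802922785 318.61008543466653 202.9994712400843 [[ 0.02894332  0.99957983 -0.00156585]
 [ 0.87182032 -0.02601022 -0.48913475]
 [-0.48896996  0.01279205 -0.87220682]] [-0.03899094 -0.48658859  1.55729668]
```

View pics/top0.png

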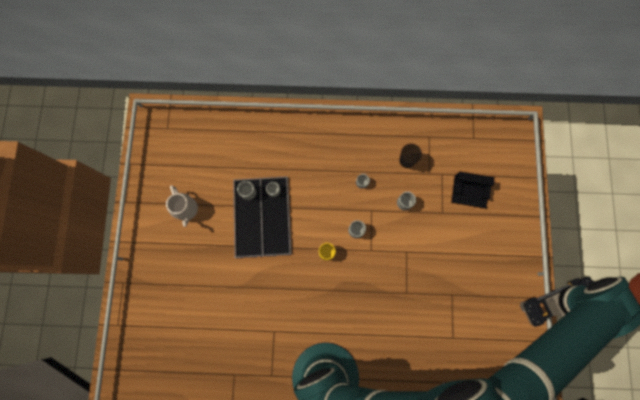

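View pics/scene0.png

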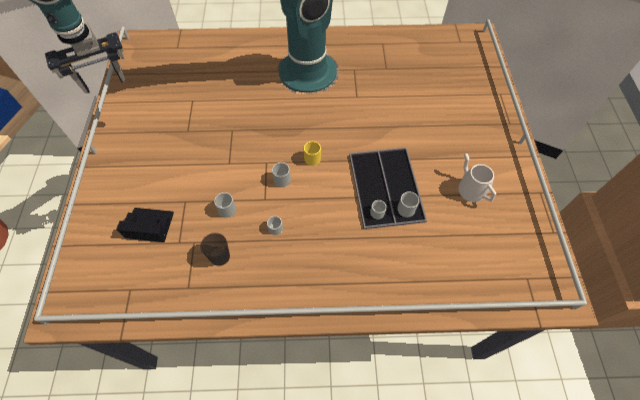

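The top view shows these candidates:
- Grey cups at (407,201) and (358,229), both large.
- A grey cup at (363,181), small.
- The yellow decoy at (327,252), not wanted.
- Tray cups at (246,189), large, and (272,188), small.
- The glass cup at (410,155) and the pourer at (181,207).

I'm choosing the three grey loose cups. Next I measure them and check the choice in a crop.

```bash
cat > h.py <<'E'
import cv2,numpy as np
def ray(c,u,v,z):
    d=c["R"].T@np.array([(u-c["cx"])/c["fx"],(v-c["cy"])/c["fy"],1]);o=-c["R"].T@c["t"]
    return o+d*(z-o[2])/d[2]
def proj(c,X):
    p=c["R"]@np.array(X)+c["t"];return np.array([c["fx"]*p[0]/p[2]+c["cx"],c["fy"]*p[1]/p[2]+c["cy"]])
def tri(c1,p1,c2,p2):
    P=[c["fx"]*0+np.array([[c["fx"],0,c["cx"]],[0,c["fy"],c["cy"]],[0,0,1]])@np.c_[c["R"],c["t"]] for c in(c1,c2)]
    X=cv2.triangulatePoints(P[0],P[1],np.float64(p1),np.float64(p2));return (X[:3]/X[3]).ravel()
E
python3 - <<'E'
from bench import read_camera
from h import *
T=read_camera("top");S=read_camera("scene")
seeds=dict(A=(407,201,225,205),B=(358,229,281,175),C=(363,181,275,226),RL=(246,189,408,205),RS=(272,188,378,210))
for n,s in seeds.items():
    ps=[]
    for c,(u,v),nm in((T,s[:2],"top"),(S,s[2:],"scene")):
        hsv=cv2.cvtColor(c["img"],cv2.COLOR_RGB2HSV)
        m=((hsv[...,1]<70)&(hsv[...,2]>75)).astype(np.uint8)
        w=np.zeros_like(m);w[v-15:v+16,u-15:u+16]=1;m*=w
        m=cv2.morphologyEx(m,cv2.MORPH_OPEN,np.ones((2,2)))
        cs,_=cv2.findContours(m,0,2);k=max(cs,key=cv2.contourArea)
        x,y,ww,hh=cv2.boundingRect(cv2.convexHull(k));ps.append((x+ww/2-.5,y+hh/2-.5));print(n,nm,x,y,ww,hh)
    h=.06 if n in"A B RL" else .04
    print(n,"tri",tri(T,ps[0],S,ps[1]).round(3),"top mid",ray(T,*ps[0],h/2).round(3),"scene mid",ray(S,*ps[1],h/2).round(3))
a=cv2.resize(T["img"][140:270,225:425],(800,520),interpolation=cv2.INTER_CUBIC)
cv2.imwrite("pics/c1.png",a[:,:,::-1])
# tray corners
hsv=cv2.cvtColor(T["img"],cv2.COLOR_RGB2HSV)
m=((hsv[...,1]<120)|(hsv[...,2]<60)).astype(np.uint8)[165:270,220:305]
cs,_=cv2.findContours(m,0,2);k=max(cs,key=cv2.contourArea)
r=cv2.minAreaRect(k);b=cv2.boxPoints(r)+[220,165]
W=np.array([ray(T,*p,.012) for p in b]);print(W.round(3),np.linalg.norm(W-np.roll(W,1,0),axis=1).round(3),W.mean(0).round(3))
E
```

```text
A top 399 193 18 17
A scene 215 193 22 25
A tri [ 0.576 -0.256  0.033] top mid [ 0.577 -0.26   0.03 ] scene mid [ 0.574 -0.254  0.03 ]
B top 350 223 17 15
B scene 273 163 18 25
B tri [ 0.472 -0.092  0.029] top mid [ 0.472 -0.095  0.03 ] scene mid [ 0.473 -0.089  0.03 ]
C top 358 176 13 12
C scene 268 217 16 19
C tri [ 0.642 -0.109  0.018] top mid [ 0.642 -0.113  0.02 ] scene mid [ 0.643 -0.105  0.02 ]
RL top 238 181 17 18
RL scene 399 192 24 26
RL tri [0.595 0.289 0.041] top mid [0.597 0.289 0.03 ] scene mid [0.589 0.295 0.03 ]
RS top 267 183 14 14
RS scene 372 201 16 19
RS tri [0.602 0.199 0.025] top mid [0.603 0.196 0.02 ] scene mid [0.599 0.203 0.02 ]
[[0.638 0.35  0.012]
 [0.655 0.15  0.012]
 [0.384 0.123 0.012]
 [0.367 0.316 0.012]] [0.273 0.2   0.273 0.193] [0.511 0.235 0.012]
```

View pics/c1.png

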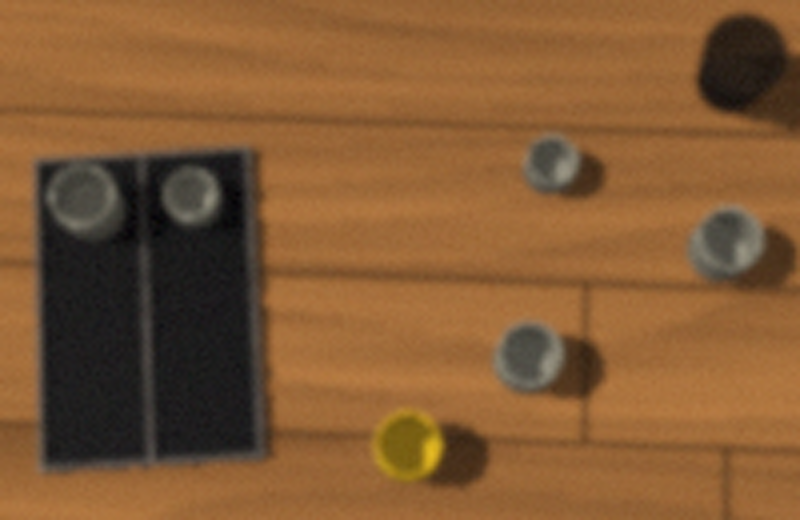

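The crop confirms that the large cup's row is the left one (+y) and the small cup's row is the right one. The tray corners sit at about TL (234.5,180), TR (288,177.5), BR (291,254) and BL (236,257), and the yellow cup is the decoy.

```bash
cat >> h.py <<'E'
from scipy.spatial.transform import Rotation as Ro
def go(s,X):
    """units in tool axes from commanded≈measured pose to X"""
    return (Ro.from_quat(s["tcp_rot"]).inv().apply(np.array(X)-s["position"])/.08).round(2)
E
python3 - <<'E'
from bench import read_camera,status
from h import *
T=read_camera("top");S=read_camera("scene")
W=np.array([ray(T,*p,.012)[:2] for p in((234.5,180),(288,177.5),(291,254),(236,257))])
W2=np.array([ray(S,*p,.012)[:2] for p in((424,222),(362,227.5),(350,153),(407,149))])
for w in(W,W2):
    ex=w[0]+w[1]-w[2]-w[3];ex/=np.linalg.norm(ex);c=w.mean(0)
    print(w.round(3).tolist(),c.round(3),np.degrees(np.arctan2(ex[1],ex[0])), np.linalg.norm(w-np.roll(w,1,0),axis=1).round(3))
    ey=np.array([-ex[1],ex[0]])
    for n,x,y in(("RL",.085,.046),("RS",.085,-.046),("L0",.008,.046),("L-",-.07,.046),("S0",-.005,-.046)):print(n,(c+x*ex+y*ey).round(3))
print("glass",ray(T,411,157,.04),"stand",ray(T,472,190,.05))
s=status.get_state();print(s["time_s"],s["position"],go(s,[.576,-.256,.13]))
E
```

```text
[[0.633, 0.334], [0.649, 0.15], [0.386, 0.126], [0.369, 0.309]] [0.509 0.23 ] 5.3088494113153955 [0.265 0.185 0.264 0.184]
RL [0.59  0.283]
RS [0.598 0.192]
L0 [0.513 0.276]
L- [0.435 0.269]
S0 [0.509 0.183]
[[0.639, 0.331], [0.651, 0.147], [0.383, 0.13], [0.373, 0.316]] [0.512 0.231] 3.492200762142 [0.267 0.184 0.269 0.187]
RL [0.594 0.282]
RS [0.599 0.19 ]
L0 [0.517 0.277]
L- [0.439 0.273]
S0 [0.509 0.185]
glass [ 0.72892699 -0.27067316  0.04      ] stand [ 0.61787572 -0.4721716   0.05      ]
0.3 [ 0.26718605 -0.59234368  0.22825202] [ 5.25 -2.24  1.23]
```

Request:
{"fn": "play_rows", "kwargs": {
  "plan": [0.1, -0.05, 0.02, 0, 1, 0.2, -0.1, 0.04, 0, 1, 0.3, -0.15, 0.06, 0, 1, 0.4, -0.2, 0.08, 0, 1, 0.5, -0.25, 0.1, 0, 1, 0.6, -0.3, 0.12, 0, 1, 0.7, -0.35, 0.14, 0, 1, 0.8, -0.4, 0.16, 0, 1, 0.9, -0.45, 0.18, 0, 1, 1, -0.5, 0.2, 0, 1],
  "squeeze": 15
}}

```text
time_s: 1.55
position: [0.3241, -0.5227, 0.2125]
tcp_rot: [0.978, 0.21, -0.0, 0.0]
wrist_force: [0.5, 0.4, -0.4]
finger_gap: 0.0919
finger_force: 0.0
```

Request:
{"fn": "play_rows", "kwargs": {
  "plan": [0.1, -0.05, 0.02, 0, 1, 0.2, -0.1, 0.04, 0, 1, 0.3, -0.15, 0.06, 0, 1, 0.4, -0.2, 0.08, 0, 1, 0.5, -0.25, 0.1, 0, 1, 0.6, -0.3, 0.12, 0, 1, 0.7, -0.35, 0.14, 0, 1, 0.8, -0.4, 0.16, 0, 1, 0.9, -0.45, 0.18, 0, 1, 1, -0.5, 0.2, 0, 1]
}}

```text
time_s: 2.8
position: [0.3806, -0.4533, 0.1965]
tcp_rot: [0.978, 0.21, -0.0, 0.0]
wrist_force: [-0.3, -0.4, 0.2]
finger_gap: 0.0919
finger_force: 0.0
```

Request:
{"fn": "play_rows", "kwargs": {
  "plan": [0.1, -0.05, 0.02, 0, 1, 0.2, -0.1, 0.04, 0, 1, 0.3, -0.15, 0.06, 0, 1, 0.4, -0.2, 0.08, 0, 1, 0.5, -0.25, 0.1, 0, 1, 0.6, -0.3, 0.12, 0, 1, 0.7, -0.35, 0.14, 0, 1, 0.8, -0.4, 0.16, 0, 1, 0.9, -0.45, 0.18, 0, 1, 1, -0.5, 0.2, 0, 1]
}}

```text
time_s: 4.05
position: [0.4371, -0.384, 0.1805]
tcp_rot: [0.978, 0.21, -0.0, 0.0]
wrist_force: [-0.3, -0.4, -0.3]
finger_gap: 0.0917
finger_force: 0.0
```

Request:
{"fn": "play_rows", "kwargs": {
  "plan": [0.1, -0.05, 0.02, 0, 1, 0.2, -0.1, 0.04, 0, 1, 0.3, -0.15, 0.06, 0, 1, 0.4, -0.2, 0.08, 0, 1, 0.5, -0.25, 0.1, 0, 1, 0.6, -0.3, 0.12, 0, 1, 0.7, -0.35, 0.14, 0, 1, 0.8, -0.4, 0.16, 0, 1, 0.9, -0.45, 0.18, 0, 1, 1, -0.5, 0.2, 0, 1]
}}

```text
time_s: 5.3
position: [0.4936, -0.3146, 0.1645]
tcp_rot: [0.978, 0.21, 0.0, 0.0]
wrist_force: [-0.2, -0.1, -0.2]
finger_gap: 0.0915
finger_force: 0.0
```

```bash
cat >> h.py <<'E'
def wrist(s,c):
    Rt=Ro.from_quat(s["tcp_rot"]).as_matrix();T=c["T_tool_cam"]
    Rc=Rt@T[:3,:3];o=Rt@T[:3,3]+s["position"]
    c=dict(c);c["R"]=Rc.T;c["t"]=-Rc.T@o;return c
E
python3 - <<'E'
from bench import read_camera,status
from h import *
s=status.get_state();c=wrist(s,read_camera("wrist"));cv2.imwrite("pics/w1.png",c["img"][:,:,::-1])
print(s["position"],go(s,[.576,-.256,.035]),c["T_tool_cam"].round(3).tolist())
print("A rim",proj(c,[.576,-.256,.06]),"base",proj(c,[.576,-.256,0]))
E
```

```text
[ 0.49357507 -0.31464177  0.16445906] [ 1.24 -0.24  1.62] [[-0.0, -0.962, -0.273, 0.076], [1.0, -0.0, -0.001, -0.001], [0.001, -0.273, 0.962, -0.155], [0.0, 0.0, 0.0, 1.0]]
A rim [289.22402326  67.84016394] base [294.22479942  74.30368344]
```

View pics/w1.png

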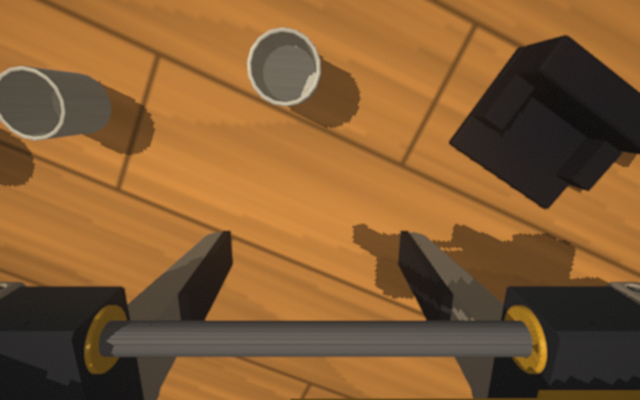

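The wrist view shows cup A with its rim centre at (284,66), against a predicted (289,68). B's rim is at about (30,103), and the stand is on the right, clear of the path.

Run:
```python
from bench import read_camera,status
from h import *
s=status.get_state();c=wrist(s,read_camera("wrist"))
A=ray(c,284,66,.06);print(A,"B",ray(c,30,103,.06));print(go(s,[A[0],A[1],.035]))
```

```text
[ 0.57631041 -0.25047946  0.06      ] B [ 0.47445921 -0.08807498  0.06      ]
[ 1.26 -0.29  1.62]
```

Request:
{"fn": "play_rows", "kwargs": {
  "plan": [0.1, -0.02, 0.07, 0, 1, 0.2, -0.05, 0.14, 0, 1, 0.3, -0.07, 0.21, 0, 1, 0.4, -0.1, 0.28, 0, 1, 0.5, -0.12, 0.35, 0, 1, 0.6, -0.15, 0.42, 0, 1, 0.7, -0.17, 0.49, 0, 1, 0.8, -0.2, 0.56, 0, 1, 0.9, -0.22, 0.63, 0, 1, 1, -0.23, 0.7, 0, 1]
}}

```text
time_s: 6.65
position: [0.559, -0.2651, 0.1082]
tcp_rot: [0.978, 0.21, 0.0, 0.0]
wrist_force: [0.3, -0.3, 0.1]
finger_gap: 0.0918
finger_force: 0.0
```

Request:
{"fn": "play_rows", "kwargs": {
  "plan": [0.13, -0.03, 0, 0, 1, 0.26, -0.05, 0.1, 0, 1, 0.26, -0.05, 0.3, 0, 1, 0.26, -0.05, 0.5, 0, 1, 0.26, -0.05, 0.7, 0, 1, 0.26, -0.05, 0.85, 0, 1, 0.26, -0.05, 0.92, 0, 1, 0.26, -0.05, 0.92, 0, -1, 0.26, -0.05, 0.92, 0, -1, 0.26, -0.05, 0.92, 0, -1]
}}

```text
time_s: 7.9
position: [0.5763, -0.2534, 0.0356]
tcp_rot: [0.978, 0.21, 0.0, 0.0]
wrist_force: [0.1, 0.2, -0.4]
finger_gap: 0.0639
finger_force: 0.0
```

Request:
{"fn": "play_rows", "kwargs": {
  "plan": [0, 0, 0, 0, -1, 0, 0, 0, 0, -1, 0, 0, 0, 0, -1, 0, 0, -0.1, 0, -1, 0, 0, -0.25, -0.1, -1, 0, 0, -0.4, -0.25, -1, 0, 0, -0.55, -0.4, -1, 0, 0, -0.7, -0.55, -1, 0, 0, -0.85, -0.69, -1, 0, 0, -0.92, -0.69, -1]
}}

```text
time_s: 9.15
position: [0.5759, -0.2535, 0.1092]
tcp_rot: [0.886, 0.464, 0.0, 0.0]
wrist_force: [-0.5, -0.1, -1.2]
finger_gap: 0.0543
finger_force: 15.0
```

Run:
```python
from bench import status
from h import *
s=status.get_state();print(s["finger_gap"],s["finger_force"],s["position"],go(s,[.515,.277,.042]),Ro.from_quat(s["tcp_rot"]).as_matrix().round(3))
```

```text
0.054308244695770475 14.999235458672047 [ 0.57592213 -0.25354598  0.10921011] [ 5.01 -4.41  0.84] [[ 0.57   0.822  0.001]
 [ 0.822 -0.57  -0.   ]
 [ 0.     0.001 -1.   ]]
```

Request:
{"fn": "play_rows", "kwargs": {
  "plan": [0.1, -0.09, 0, 0, -1, 0.2, -0.18, 0, 0, -1, 0.3, -0.26, 0, 0, -1, 0.4, -0.35, 0, 0, -1, 0.5, -0.44, 0, 0, -1, 0.6, -0.53, 0, 0, -1, 0.7, -0.62, 0, 0, -1, 0.8, -0.7, 0, 0, -1, 0.9, -0.79, 0, 0, -1, 1, -0.88, 0, 0, -1]
}}

```text
time_s: 10.4
position: [0.5634, -0.1467, 0.1086]
tcp_rot: [0.886, 0.464, -0.0, 0.0]
wrist_force: [0.7, 0.8, -0.8]
finger_gap: 0.0544
finger_force: 15.0
```

Request:
{"fn": "play_rows", "kwargs": {
  "plan": [0.1, -0.09, 0, 0, -1, 0.2, -0.18, 0, 0, -1, 0.3, -0.26, 0, 0, -1, 0.4, -0.35, 0, 0, -1, 0.5, -0.44, 0, 0, -1, 0.6, -0.53, 0, 0, -1, 0.7, -0.62, 0, 0, -1, 0.8, -0.7, 0, 0, -1, 0.9, -0.79, 0, 0, -1, 1, -0.88, 0, 0, -1]
}}

```text
time_s: 11.65
position: [0.551, -0.0408, 0.1085]
tcp_rot: [0.886, 0.464, -0.0, -0.0]
wrist_force: [-0.5, 0.7, -2.1]
finger_gap: 0.055
finger_force: 15.0
```

Request:
{"fn": "play_rows", "kwargs": {
  "plan": [0.1, -0.09, 0, 0, -1, 0.2, -0.18, 0, 0, -1, 0.3, -0.26, 0, 0, -1, 0.4, -0.35, 0, 0, -1, 0.5, -0.44, 0, 0, -1, 0.6, -0.53, 0, 0, -1, 0.7, -0.62, 0, 0, -1, 0.8, -0.7, 0, 0, -1, 0.9, -0.79, 0, 0, -1, 1, -0.88, 0, 0, -1]
}}

```text
time_s: 12.9
position: [0.5386, 0.065, 0.1086]
tcp_rot: [0.886, 0.464, -0.0, 0.0]
wrist_force: [0.3, 0.2, -0.6]
finger_gap: 0.0546
finger_force: 15.0
```

Request:
{"fn": "play_rows", "kwargs": {
  "plan": [0.1, -0.09, 0, 0, -1, 0.2, -0.18, 0, 0, -1, 0.3, -0.26, 0, 0, -1, 0.4, -0.35, 0, 0, -1, 0.5, -0.44, 0, 0, -1, 0.6, -0.53, 0, 0, -1, 0.7, -0.62, 0, 0, -1, 0.8, -0.7, 0, 0, -1, 0.9, -0.79, 0, 0, -1, 1, -0.88, 0, 0, -1]
}}

```text
time_s: 14.15
position: [0.5262, 0.1708, 0.1085]
tcp_rot: [0.886, 0.464, -0.0, 0.0]
wrist_force: [-0.1, -0.7, -0.8]
finger_gap: 0.054
finger_force: 15.0
```

Request:
{"fn": "play_rows", "kwargs": {
  "plan": [0.1, -0.09, 0, 0, -1, 0.2, -0.18, 0, 0, -1, 0.3, -0.26, 0, 0, -1, 0.4, -0.35, 0, 0, -1, 0.5, -0.44, 0, 0, -1, 0.6, -0.53, 0, 0, -1, 0.7, -0.62, 0, 0, -1, 0.8, -0.7, 0, 0, -1, 0.9, -0.79, 0, 0, -1, 1, -0.88, 0, 0, -1]
}}

```text
time_s: 15.4
position: [0.5138, 0.2767, 0.1085]
tcp_rot: [0.886, 0.464, -0.0, -0.0]
wrist_force: [0.1, -0.1, -1.7]
finger_gap: 0.0547
finger_force: 15.0
```

Run:
```python
from bench import read_camera,status
from h import *
s=status.get_state();T=read_camera("scene");print(s["finger_gap"],s["position"],go(s,[.515,.277,.042]))
cv2.imwrite("pics/s2.png",cv2.resize(T["img"][110:250,320:520],(800,560))[:,:,::-1])
```

```text
0.054741279859140894 [0.51380511 0.27668069 0.10852114] [0.01 0.01 0.83]
```

View pics/s2.png

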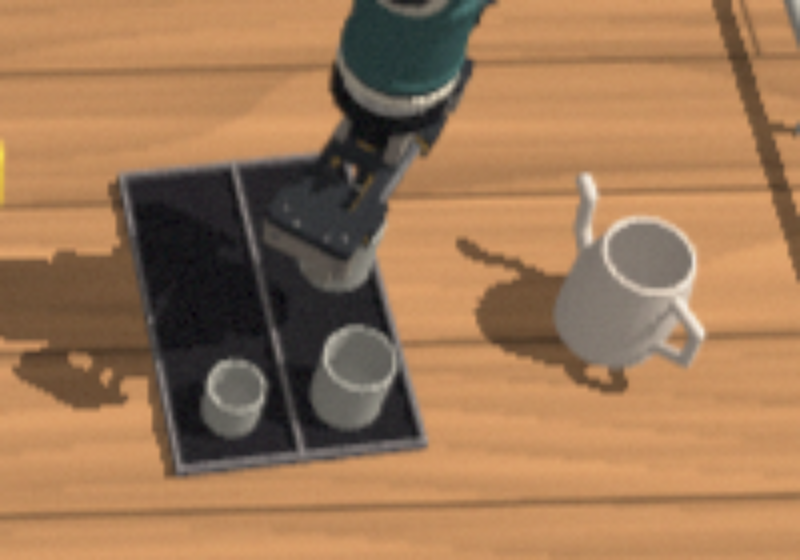

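The cup is held over the free middle slot of the left row, next to the large row cup. Next I lower it, release it partly and rise.

Request:
{"fn": "play_rows", "kwargs": {
  "plan": [0, 0, 0.12, 0, -1, 0, 0, 0.25, 0, -1, 0, 0, 0.38, 0, -1, 0, 0, 0.51, 0, -1, 0, 0, 0.64, 0, -1, 0, 0, 0.74, 0, -1, 0, 0, 0.79, 0, -1, 0, 0, 0.82, 0, -1, 0, 0, 0.84, 0, -1, 0, 0, 0.84, 0, -1]
}}

```text
time_s: 16.7
position: [0.514, 0.276, 0.0415]
tcp_rot: [0.886, 0.464, 0.0, 0.0]
wrist_force: [-1.0, -0.3, -1.6]
finger_gap: 0.0544
finger_force: 15.0
```

Request:
{"fn": "play_rows", "kwargs": {
  "plan": [0, 0, 0.01, 0, -1, 0, 0, 0.01, 0, 0.2, 0, 0, 0.01, 0, 0.3, 0, 0, 0.01, 0, 0.5, 0, 0, 0.01, 0, 0.5, 0, 0, -0.15, 0, 0.5, 0, 0, -0.35, 0, 0.5, 0, 0, -0.55, 0, 0.5, 0, 0, -0.75, 0, 0.8, 0, 0, -0.9, 0, 1]
}}

```text
time_s: 17.95
position: [0.5142, 0.2761, 0.1149]
tcp_rot: [0.886, 0.464, 0.001, 0.0]
wrist_force: [0.2, 0.2, -0.7]
finger_gap: 0.0869
finger_force: 0.0
```

Run:
```python
from bench import status
from h import *
s=status.get_state();print(s["position"],s["finger_gap"],go(s,[.4735,-.0905,.035]))
```

```text
[0.5142452  0.27610135 0.11489646] 0.0869319675662246 [-4.06  2.19  1.  ]
```

Request:
{"fn": "play_rows", "kwargs": {
  "plan": [-0.1, 0.05, 0, 0, 1, -0.2, 0.11, 0, 0, 1, -0.3, 0.16, 0, 0, 1, -0.4, 0.22, 0, 0, 1, -0.5, 0.27, 0, 0, 1, -0.6, 0.33, 0, 0, 1, -0.7, 0.38, 0, 0, 1, -0.8, 0.44, 0, 0, 1, -0.9, 0.49, 0, 0, 1, -1, 0.55, 0, 0, 1]
}}

```text
time_s: 19.2
position: [0.5045, 0.1846, 0.1134]
tcp_rot: [0.886, 0.464, -0.0, -0.0]
wrist_force: [-0.0, 0.1, -0.8]
finger_gap: 0.0919
finger_force: 0.0
```

Request:
{"fn": "play_rows", "kwargs": {
  "plan": [-0.1, 0.05, 0, 0, 1, -0.2, 0.11, 0, 0, 1, -0.3, 0.16, 0, 0, 1, -0.4, 0.22, 0, 0, 1, -0.5, 0.27, 0, 0, 1, -0.6, 0.33, 0, 0, 1, -0.7, 0.38, 0, 0, 1, -0.8, 0.44, 0, 0, 1, -0.9, 0.49, 0, 0, 1, -1, 0.55, 0, 0, 1]
}}

```text
time_s: 20.45
position: [0.4952, 0.0937, 0.1134]
tcp_rot: [0.886, 0.464, -0.0, 0.0]
wrist_force: [-0.3, 0.1, -0.6]
finger_gap: 0.092
finger_force: 0.0
```

Request:
{"fn": "play_rows", "kwargs": {
  "plan": [-0.1, 0.05, 0, 0, 1, -0.2, 0.11, 0, 0, 1, -0.3, 0.16, 0, 0, 1, -0.4, 0.22, 0, 0, 1, -0.5, 0.27, 0, 0, 1, -0.6, 0.33, 0, 0, 1, -0.7, 0.38, 0, 0, 1, -0.8, 0.44, 0, 0, 1, -0.9, 0.49, 0, 0, 1, -1, 0.55, 0, 0, 1]
}}

```text
time_s: 21.7
position: [0.4859, 0.0029, 0.1134]
tcp_rot: [0.886, 0.464, -0.0, -0.0]
wrist_force: [0.4, -0.5, -0.2]
finger_gap: 0.0919
finger_force: 0.0
```

Request:
{"fn": "play_rows", "kwargs": {
  "plan": [-0.1, 0.05, 0, 0, 1, -0.2, 0.11, 0, 0, 1, -0.3, 0.16, 0, 0, 1, -0.4, 0.22, 0, 0, 1, -0.5, 0.27, 0, 0, 1, -0.6, 0.33, 0, 0, 1, -0.7, 0.38, 0, 0, 1, -0.8, 0.44, 0, 0, 1, -0.9, 0.49, 0, 0, 1, -1, 0.55, 0, 0, 1]
}}

```text
time_s: 22.95
position: [0.4765, -0.0879, 0.1134]
tcp_rot: [0.886, 0.464, -0.0, -0.0]
wrist_force: [0.2, 0.1, 0.6]
finger_gap: 0.092
finger_force: 0.0
```

Run:
```python
from bench import read_camera,status
from h import *
s=status.get_state();c=wrist(s,read_camera("wrist"));cv2.imwrite("pics/w3.png",c["img"][:,:,::-1])
S=read_camera("scene");cv2.imwrite("pics/s3.png",cv2.resize(S["img"][130:250,240:440],(800,480))[:,:,::-1])
print(s["position"],go(s,[.4735,-.0905,.035]),proj(c,[.4735,-.0905,.06]),proj(c,[.642,-.109,.04]))
```

```text
[ 0.4764984  -0.08789953  0.11335507] [-0.05 -0.01  0.98] [315.68269654 227.29445409] [543.60731607 100.77714811]
```

View pics/w3.png

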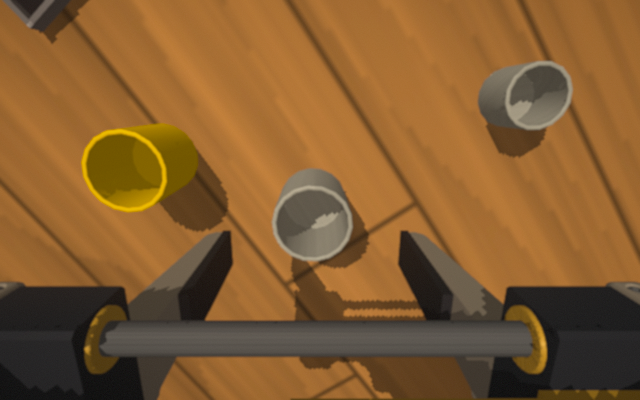

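View pics/s3.png

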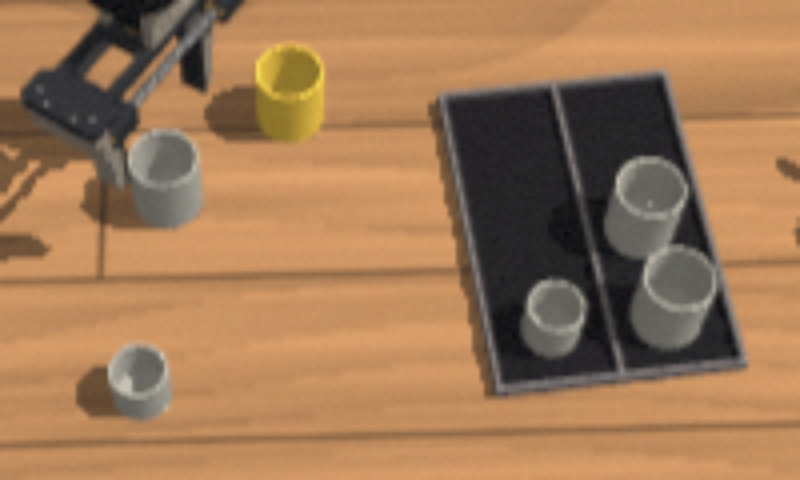

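Cup A stands upright in the left row. B's rim is at (313,223), 3 to 4 px from the prediction, C's rim is at (541,95), and the yellow cup at (125,170) is clear of the fingers.

Request:
{"fn": "play_rows", "kwargs": {
  "plan": [-0.03, -0.02, 0.1, 0, 1, -0.03, -0.02, 0.3, 0, 1, -0.03, -0.02, 0.5, 0, 1, -0.03, -0.02, 0.7, 0, 1, -0.03, -0.02, 0.88, 0, 1, -0.03, -0.02, 0.96, 0, 1, -0.03, -0.02, 0.97, 0, -1, -0.03, -0.02, 0.97, 0, -1, -0.03, -0.02, 0.97, 0, -1, -0.03, -0.02, 0.97, 0, -1]
}}

```text
time_s: 24.3
position: [0.4741, -0.0885, 0.0361]
tcp_rot: [0.886, 0.464, 0.0, 0.0]
wrist_force: [-2.2, 0.9, 0.8]
finger_gap: 0.054
finger_force: 0.5
```

Request:
{"fn": "play_rows", "kwargs": {
  "plan": [0, 0, 0, 0, -1, 0, 0, 0, 0, -1, 0, 0, 0, 0, -1, 0, 0, -0.1, 0, -1, 0, 0, -0.25, 0, -1, 0, 0, -0.4, 0, -1, 0, 0, -0.55, 0, -1, 0, 0, -0.7, 0, -1, 0, 0, -0.85, 0, -1, 0, 0, -0.94, 0, -1]
}}

```text
time_s: 25.55
position: [0.4742, -0.0884, 0.1119]
tcp_rot: [0.886, 0.464, 0.0, 0.0]
wrist_force: [0.2, 0.2, -0.9]
finger_gap: 0.053
finger_force: 15.0
```

Run:
```python
from bench import status,read_camera
from h import *
s=status.get_state();print(s["time_s"],s["finger_gap"],s["finger_force"],s["position"],go(s,[.437,.270,.0415]))
T=read_camera("scene")  # cup C top rim centre from wrist picture
import numpy as np
```

```text
25.55 0.05304333298140849 14.999853975023143 [ 0.47419978 -0.08843098  0.11190893] [ 3.42 -2.93  0.88]
```

Request:
{"fn": "play_rows", "kwargs": {
  "plan": [0.1, -0.09, 0, 0, -1, 0.2, -0.17, 0, 0, -1, 0.3, -0.26, 0, 0, -1, 0.4, -0.34, 0, 0, -1, 0.5, -0.43, 0, 0, -1, 0.6, -0.52, 0, 0, -1, 0.7, -0.6, 0, 0, -1, 0.8, -0.69, 0, 0, -1, 0.9, -0.77, 0, 0, -1, 1, -0.86, 0, 0, -1]
}}

```text
time_s: 26.85
position: [0.4628, 0.0172, 0.111]
tcp_rot: [0.886, 0.464, 0.0, 0.0]
wrist_force: [-1.0, -0.5, -0.4]
finger_gap: 0.0532
finger_force: 15.0
```

Request:
{"fn": "play_rows", "kwargs": {
  "plan": [0.1, -0.09, 0, 0, -1, 0.2, -0.17, 0, 0, -1, 0.3, -0.26, 0, 0, -1, 0.4, -0.34, 0, 0, -1, 0.5, -0.43, 0, 0, -1, 0.6, -0.52, 0, 0, -1, 0.7, -0.6, 0, 0, -1, 0.8, -0.69, 0, 0, -1, 0.9, -0.77, 0, 0, -1, 1, -0.86, 0, 0, -1]
}}

```text
time_s: 28.1
position: [0.4518, 0.1221, 0.111]
tcp_rot: [0.886, 0.464, 0.0, 0.0]
wrist_force: [-0.1, -0.8, -0.5]
finger_gap: 0.0529
finger_force: 15.0
```

Request:
{"fn": "play_rows", "kwargs": {
  "plan": [0.1, -0.09, 0, 0, -1, 0.2, -0.17, 0, 0, -1, 0.3, -0.26, 0, 0, -1, 0.4, -0.34, 0, 0, -1, 0.5, -0.43, 0, 0, -1, 0.6, -0.52, 0, 0, -1, 0.7, -0.6, 0, 0, -1, 0.8, -0.69, 0, 0, -1, 0.9, -0.77, 0, 0, -1, 1, -0.86, 0, 0, -1]
}}

```text
time_s: 29.35
position: [0.4407, 0.2271, 0.111]
tcp_rot: [0.886, 0.464, -0.0, 0.0]
wrist_force: [-0.4, 0.5, -0.8]
finger_gap: 0.0534
finger_force: 15.0
```

Request:
{"fn": "play_rows", "kwargs": {
  "plan": [0.14, -0.12, 0, 0, -1, 0.28, -0.24, 0, 0, -1, 0.42, -0.35, 0, 0, -1, 0.42, -0.35, 0.1, 0, -1, 0.42, -0.35, 0.28, 0, -1, 0.42, -0.35, 0.46, 0, -1, 0.42, -0.35, 0.64, 0, -1, 0.42, -0.35, 0.78, 0, -1, 0.42, -0.35, 0.84, 0, -1, 0.42, -0.35, 0.86, 0, -1]
}}

```text
time_s: 30.6
position: [0.4368, 0.27, 0.0419]
tcp_rot: [0.886, 0.464, -0.0, -0.0]
wrist_force: [0.4, 0.1, -0.9]
finger_gap: 0.0529
finger_force: 15.0
```

Run:
```python
from bench import status
from h import *
s=status.get_state();print(s["position"],s["wrist_force"],go(s,[.437,.270,.0415]))
```

```text
[0.43676313 0.2700255  0.04190864] [ 0.415808    0.10101124 -0.89417926] [0.   0.   0.01]
```

Request:
{"fn": "play_rows", "kwargs": {
  "plan": [0, 0, 0.01, 0, -1, 0, 0, 0.01, 0, 0.2, 0, 0, 0.01, 0, 0.3, 0, 0, 0.01, 0, 0.5, 0, 0, 0.01, 0, 0.5, 0, 0, -0.15, 0, 0.5, 0, 0, -0.35, 0, 0.5, 0, 0, -0.55, 0, 0.5, 0, 0, -0.75, 0, 0.8, 0, 0, -0.9, 0, 1]
}}

```text
time_s: 31.85
position: [0.4371, 0.2701, 0.1157]
tcp_rot: [0.886, 0.464, 0.001, 0.0]
wrist_force: [-0.2, -0.4, -0.3]
finger_gap: 0.087
finger_force: 0.0
```

Run:
```python
from bench import status
from h import *
s=status.get_state();print(s["position"],s["finger_gap"],go(s,[.643,-.108,.028]))
```

```text
[0.43712948 0.2701313  0.11565119] 0.08700264370332798 [-2.42  4.8   1.1 ]
```

Request:
{"fn": "play_rows", "kwargs": {
  "plan": [-0.05, 0.1, 0, 0, 1, -0.1, 0.19, 0, 0, 1, -0.15, 0.29, 0, 0, 1, -0.2, 0.38, 0, 0, 1, -0.25, 0.48, 0, 0, 1, -0.3, 0.58, 0, 0, 1, -0.34, 0.67, 0, 0, 1, -0.39, 0.77, 0, 0, 1, -0.44, 0.86, 0, 0, 1, -0.48, 0.96, 0, 0, 1]
}}

```text
time_s: 33.1
position: [0.4783, 0.1942, 0.1142]
tcp_rot: [0.886, 0.464, -0.0, 0.0]
wrist_force: [0.5, -0.0, -0.4]
finger_gap: 0.0917
finger_force: 0.0
```

Request:
{"fn": "play_rows", "kwargs": {
  "plan": [-0.05, 0.1, 0, 0, 1, -0.1, 0.19, 0, 0, 1, -0.15, 0.29, 0, 0, 1, -0.2, 0.38, 0, 0, 1, -0.25, 0.48, 0, 0, 1, -0.3, 0.58, 0, 0, 1, -0.34, 0.67, 0, 0, 1, -0.39, 0.77, 0, 0, 1, -0.44, 0.86, 0, 0, 1, -0.48, 0.96, 0, 0, 1]
}}

```text
time_s: 34.35
position: [0.5197, 0.1189, 0.1141]
tcp_rot: [0.886, 0.464, -0.0, 0.0]
wrist_force: [-0.6, -1.1, 0.6]
finger_gap: 0.0922
finger_force: 0.0
```

Request:
{"fn": "play_rows", "kwargs": {
  "plan": [-0.05, 0.1, 0, 0, 1, -0.1, 0.19, 0, 0, 1, -0.15, 0.29, 0, 0, 1, -0.2, 0.38, 0, 0, 1, -0.25, 0.48, 0, 0, 1, -0.3, 0.58, 0, 0, 1, -0.34, 0.67, 0, 0, 1, -0.39, 0.77, 0, 0, 1, -0.44, 0.86, 0, 0, 1, -0.48, 0.96, 0, 0, 1]
}}

```text
time_s: 35.6
position: [0.561, 0.0436, 0.1141]
tcp_rot: [0.886, 0.464, -0.0, 0.0]
wrist_force: [1.0, -0.4, -0.5]
finger_gap: 0.0919
finger_force: 0.0
```

Request:
{"fn": "play_rows", "kwargs": {
  "plan": [-0.05, 0.1, 0, 0, 1, -0.1, 0.19, 0, 0, 1, -0.15, 0.29, 0, 0, 1, -0.2, 0.38, 0, 0, 1, -0.25, 0.48, 0, 0, 1, -0.3, 0.58, 0, 0, 1, -0.34, 0.67, 0, 0, 1, -0.39, 0.77, 0, 0, 1, -0.44, 0.86, 0, 0, 1, -0.48, 0.96, 0, 0, 1]
}}

```text
time_s: 36.85
position: [0.6023, -0.0316, 0.1141]
tcp_rot: [0.886, 0.464, -0.0, -0.0]
wrist_force: [0.7, -0.7, 0.5]
finger_gap: 0.0919
finger_force: 0.0
```

Request:
{"fn": "play_rows", "kwargs": {
  "plan": [-0.05, 0.1, 0, 0, 1, -0.1, 0.19, 0, 0, 1, -0.15, 0.29, 0, 0, 1, -0.2, 0.38, 0, 0, 1, -0.25, 0.48, 0, 0, 1, -0.3, 0.58, 0, 0, 1, -0.34, 0.67, 0, 0, 1, -0.39, 0.77, 0, 0, 1, -0.44, 0.86, 0, 0, 1, -0.48, 0.96, 0, 0, 1]
}}

```text
time_s: 38.1
position: [0.6436, -0.1069, 0.1141]
tcp_rot: [0.886, 0.464, -0.0, 0.0]
wrist_force: [0.0, -0.6, -0.5]
finger_gap: 0.0916
finger_force: 0.0
```

Run:
```python
from bench import read_camera,status
from h import *
s=status.get_state();c=wrist(s,read_camera("wrist"));S=read_camera("scene")
cv2.imwrite("pics/w4.png",np.vstack([c["img"][60:340],cv2.resize(S["img"][110:230,240:440],(640,300))[:300]])[:,:,::-1])
print(s["position"],go(s,[.643,-.108,.028]),proj(c,[.643,-.108,.04])-[0,60])
```

```text
[ 0.64360731 -0.1069118   0.11414956] [-0.02  0.    1.08] [317.18827721 153.51195366]
```

View pics/w4.png

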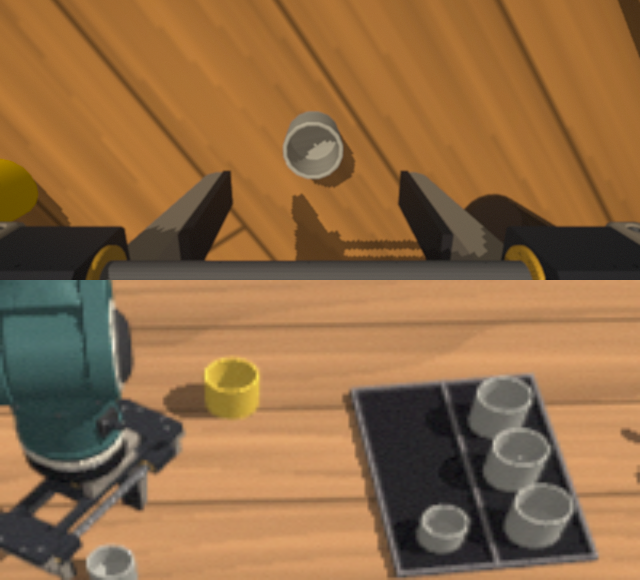

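Both large cups stand in the left row. C's rim is at (313,149) in the crop, 4 px from the prediction and centred between the fingers.

Request:
{"fn": "play_rows", "kwargs": {
  "plan": [0, -0.02, 0.1, 0, 1, 0, -0.02, 0.2, 0, 1, 0, -0.02, 0.3, 0, 1, 0, -0.02, 0.4, 0, 1, 0, -0.02, 0.5, 0, 1, 0, -0.02, 0.6, 0, 1, 0, -0.02, 0.7, 0, 1, 0, -0.02, 0.8, 0, 1, 0, -0.02, 0.9, 0, 1, 0, -0.02, 1, 0, 1]
}}

```text
time_s: 39.45
position: [0.6421, -0.1055, 0.0336]
tcp_rot: [0.886, 0.464, -0.0, 0.0]
wrist_force: [0.0, 0.1, -0.7]
finger_gap: 0.0918
finger_force: 0.0
```

Request:
{"fn": "play_rows", "kwargs": {
  "plan": [0, 0, 0.07, 0, 1, 0, 0, 0.07, 0, 1, 0, 0, 0.07, 0, -1, 0, 0, 0.07, 0, -1, 0, 0, 0.07, 0, -1, 0, 0, 0.07, 0, -1, 0, 0, 0.07, 0, -1, 0, 0, 0.07, 0, -1, 0, 0, 0.07, 0, -1, 0, 0, 0.07, 0, -1]
}}

```text
time_s: 40.7
position: [0.6421, -0.1055, 0.0286]
tcp_rot: [0.886, 0.464, -0.0, 0.0]
wrist_force: [-0.9, 0.4, 0.8]
finger_gap: 0.0433
finger_force: 15.0
```

Request:
{"fn": "play_rows", "kwargs": {
  "plan": [0, 0, -0.05, 0, -1, 0, 0, -0.15, 0, -1, 0, 0, -0.25, 0, -1, 0, 0, -0.35, 0, -1, 0, 0, -0.45, 0, -1, 0, 0, -0.55, 0, -1, 0, 0, -0.65, 0, -1, 0, 0, -0.75, 0, -1, 0, 0, -0.85, 0, -1, 0, 0, -0.95, 0, -1]
}}

```text
time_s: 41.95
position: [0.6421, -0.1054, 0.1051]
tcp_rot: [0.886, 0.464, -0.0, 0.0]
wrist_force: [-0.2, 0.2, -0.9]
finger_gap: 0.0435
finger_force: 15.0
```

Run:
```python
from bench import status
from h import *
s=status.get_state();print(s["position"],s["finger_gap"],go(s,[.500,.183,.0345]))
```

```text
[ 0.64206441 -0.10543507  0.10510372] 0.04352740233386603 [ 1.96 -3.51  0.88]
```

Request:
{"fn": "play_rows", "kwargs": {
  "plan": [0.05, -0.09, 0, 0, -1, 0.1, -0.18, 0, 0, -1, 0.15, -0.26, 0, 0, -1, 0.2, -0.35, 0, 0, -1, 0.25, -0.44, 0, 0, -1, 0.29, -0.53, 0, 0, -1, 0.34, -0.62, 0, 0, -1, 0.39, -0.7, 0, 0, -1, 0.44, -0.79, 0, 0, -1, 0.49, -0.88, 0, 0, -1]
}}

```text
time_s: 43.2
position: [0.6063, -0.0327, 0.1046]
tcp_rot: [0.886, 0.464, 0.0, 0.0]
wrist_force: [0.1, 0.1, -0.6]
finger_gap: 0.044
finger_force: 15.0
```

Request:
{"fn": "play_rows", "kwargs": {
  "plan": [0.05, -0.09, 0, 0, -1, 0.1, -0.18, 0, 0, -1, 0.15, -0.26, 0, 0, -1, 0.2, -0.35, 0, 0, -1, 0.25, -0.44, 0, 0, -1, 0.29, -0.53, 0, 0, -1, 0.34, -0.62, 0, 0, -1, 0.39, -0.7, 0, 0, -1, 0.44, -0.79, 0, 0, -1, 0.49, -0.88, 0, 0, -1]
}}

```text
time_s: 44.45
position: [0.5706, 0.0396, 0.1045]
tcp_rot: [0.886, 0.464, -0.0, 0.0]
wrist_force: [-0.1, 1.0, -1.2]
finger_gap: 0.0435
finger_force: 15.0
```

Request:
{"fn": "play_rows", "kwargs": {
  "plan": [0.05, -0.09, 0, 0, -1, 0.1, -0.18, 0, 0, -1, 0.15, -0.26, 0, 0, -1, 0.2, -0.35, 0, 0, -1, 0.25, -0.44, 0, 0, -1, 0.29, -0.53, 0, 0, -1, 0.34, -0.62, 0, 0, -1, 0.39, -0.7, 0, 0, -1, 0.44, -0.79, 0, 0, -1, 0.49, -0.88, 0, 0, -1]
}}

```text
time_s: 45.7
position: [0.5351, 0.1119, 0.1046]
tcp_rot: [0.886, 0.464, 0.0, 0.0]
wrist_force: [-0.1, 0.8, -0.8]
finger_gap: 0.0431
finger_force: 15.0
```

Request:
{"fn": "play_rows", "kwargs": {
  "plan": [0.05, -0.09, 0, 0, -1, 0.1, -0.18, 0, 0, -1, 0.15, -0.26, 0, 0, -1, 0.2, -0.35, 0, 0, -1, 0.25, -0.44, 0, 0, -1, 0.29, -0.53, 0, 0, -1, 0.34, -0.62, 0, 0, -1, 0.39, -0.7, 0, 0, -1, 0.44, -0.79, 0, 0, -1, 0.49, -0.88, 0, 0, -1]
}}

```text
time_s: 46.95
position: [0.4995, 0.1842, 0.1046]
tcp_rot: [0.886, 0.464, -0.0, 0.0]
wrist_force: [0.0, -0.4, -1.5]
finger_gap: 0.0435
finger_force: 15.0
```

Request:
{"fn": "play_rows", "kwargs": {
  "plan": [0, 0, 0.12, 0, -1, 0, 0, 0.25, 0, -1, 0, 0, 0.38, 0, -1, 0, 0, 0.51, 0, -1, 0, 0, 0.64, 0, -1, 0, 0, 0.76, 0, -1, 0, 0, 0.82, 0, -1, 0, 0, 0.85, 0, -1, 0, 0, 0.87, 0, -1, 0, 0, 0.87, 0, -1]
}}

```text
time_s: 48.2
position: [0.4998, 0.1837, 0.0351]
tcp_rot: [0.886, 0.464, 0.0, 0.0]
wrist_force: [-0.0, -0.5, -0.2]
finger_gap: 0.0433
finger_force: 15.0
```

Run:
```python
from bench import status
from h import *
s=status.get_state();print(s["position"],s["wrist_force"],go(s,[.500,.183,.0342]))
```

```text
[0.49982367 0.18373975 0.03513209] [-0.01626189 -0.47900958 -0.18832158] [-0.01  0.01  0.01]
```

Request:
{"fn": "play_rows", "kwargs": {
  "plan": [0, 0, 0.02, 0, -1, 0, 0, 0.02, 0, -0.1, 0, 0, 0.02, 0, 0.2, 0, 0, 0.02, 0, 0.3, 0, 0, 0.02, 0, 0.3, 0, 0, -0.15, 0, 0.3, 0, 0, -0.35, 0, 0.3, 0, 0, -0.55, 0, 0.3, 0, 0, -0.75, 0, 0.3, 0, 0, -0.95, 0, 0.3]
}}

```text
time_s: 49.45
position: [0.4998, 0.1837, 0.1124]
tcp_rot: [0.886, 0.464, 0.0, 0.0]
wrist_force: [0.7, -0.1, 1.0]
finger_gap: 0.0596
finger_force: 0.0
```

Request:
{"fn": "play_rows", "kwargs": {
  "plan": [0, 0, -0.1, 0, 0.3, -0.1, 0.1, -0.2, 0, 0.3, -0.2, 0.2, -0.3, 0, 0.3, -0.3, 0.3, -0.4, 0, 0.3, -0.4, 0.4, -0.5, 0, 0.3, -0.5, 0.5, -0.6, 0, 0.3, -0.6, 0.6, -0.7, 0, 0.3, -0.7, 0.7, -0.8, 0, 0.3, -0.8, 0.8, -0.8, 0, 0.3, -0.8, 0.8, -0.8, 0, 0.3]
}}

```text
time_s: 50.7
position: [0.516, 0.0934, 0.1748]
tcp_rot: [0.886, 0.463, -0.0, 0.0]
wrist_force: [-0.1, 0.0, -0.5]
finger_gap: 0.0596
finger_force: 0.0
```

Run:
```python
from bench import read_camera,status
from h import *
T=read_camera("top");S=read_camera("scene");print(status.get_state()["time_s"])
cv2.imwrite("pics/f.png",np.hstack([cv2.resize(S["img"][130:250,330:450],(400,400)),cv2.resize(T["img"][160:280,210:330],(400,400))])[:,:,::-1])
```

```text
50.8
```

View pics/f.png

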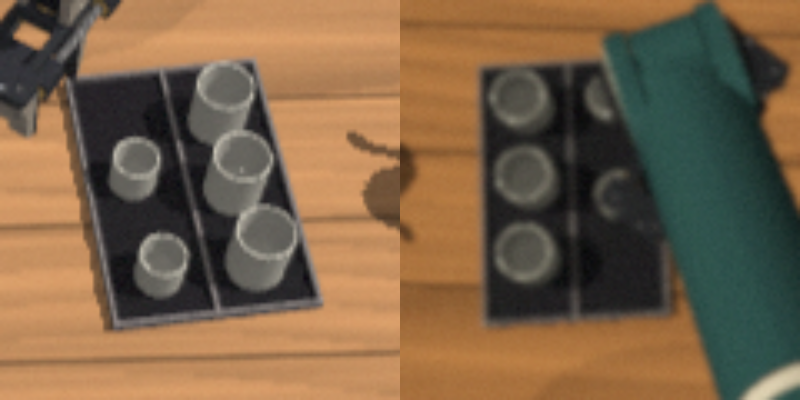

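All five cups stand upright in their rows: large ones at (222,105), (240,170) and (262,248), small ones at (135,168) and (162,265). The robot is clear of them.

```bash
python3 -c "
from bench import bot
print(bot.hand_in())"
```

```text
the job is handed in; nothing more can be done
None
```

The three loose steel cups are in the tray, the two large ones in the left row and the small one in the right; the last pictures show all five upright, and I handed in at 50.8 s of 67 s (no verdict was returned).

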